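Clear the drying rack, lay out the rails and sort the small parts

TASK

First take the sanding float off the raised drying rack and lay it, board down and lengthwise, centred on the narrow tool ledge. Then lay every rail flat across both bearers of the rack, centred and square to the bearers with no rail touching another; the small parts may be sorted at any time, the round turned feet into the round pan and the rectangular glue blocks into the wooden box. Leave the tape measure, the glue bottle and the glass jar where they stand.

Things in the scene. Friction and masses are not known exactly. Their poses are not given: they have to be found in the camera images.
- rack: drying rack, fixed: a plywood base 150 x 200 mm, 12 mm thick, with two parallel wooden bearers on it, each 14 mm thick and 200 mm long, their level tops 55 mm above the bench. Origin: centre of its underside, on the bench. The bearers run along its y, at x = -50 and +50 mm; rails lie across them, along its x. The space between the bearers (86 mm) is open down to the base
- stock: plywood stock board, fixed, 210 x 215 mm, 9 mm thick, flat on the bench; the rails start on it, side by side. Origin: centre of its underside
- ledge: narrow raised tool ledge, fixed: a dark wooden bar 160 mm long (its y), 40 mm wide (its x), its level top 50 mm above the bench, on a thin foot 75 x 180 mm, 6 mm thick. Origin: centre of its underside, on the bench
- sander: hand sanding float, loose, 0.25 kg: a flat wooden board 170 x 58 x 14 mm with a dark bar handle along it on top (120 long, 26 wide, from 14 to 44 mm above the underside). Origin: centre of its underside; x along the board, z up. It starts lying across the rack's two bearers near the middle of the rack
- pan: round open steel pan, fixed, outer radius 100 mm, inner radius 93 to 96 mm, wall 42 mm high. Origin: centre of its underside, on the bench
- pan_in (a point): centre of the pan's inner floor, 4 mm above the bench, z up
- box: open rectangular wooden box, fixed, outside 180 mm (its x) x 200 mm (its y) x 45 mm high, walls and bottom 7 mm thick. Origin: centre of its underside, on the bench
- box_in (a point): centre of the box's inner floor, axes as the box's
- rail1: planed wooden rail, loose, 190 mm long (its x), 32 mm wide (its y), 22 mm thick (its z), 0.09 kg; origin: centre of its underside. It starts flat on the stock board. May be absent
- rail2: planed wooden rail, loose, 190 mm long (its x), 32 mm wide (its y), 22 mm thick (its z), 0.09 kg; origin: centre of its underside. It starts flat on the stock board. May be absent
- rail3: planed wooden rail, loose, 190 mm long (its x), 32 mm wide (its y), 22 mm thick (its z), 0.09 kg; origin: centre of its underside. It starts flat on the stock board. May be absent
- foot1: round turned wooden foot, loose, 54 mm across and 46 mm high, standing upright on the bench; straight sided from 9 to 37 mm up, 42 mm across at the bottom; origin: centre of its underside, z up; 0.075 kg. May be absent
- foot2: round turned wooden foot, loose, 54 mm across and 46 mm high, standing upright on the bench; straight sided from 9 to 37 mm up, 42 mm across at the bottom; origin: centre of its underside, z up; 0.075 kg. May be absent
- block1: rectangular wooden glue block, loose, 90 mm long (its x), 40 mm wide (its y), 36 mm high, lying flat on the bench; origin: centre of its underside; 0.085 kg. May be absent
- block2: rectangular wooden glue block, loose, 90 mm long (its x), 40 mm wide (its y), 36 mm high, lying flat on the bench; origin: centre of its underside; 0.085 kg. May be absent
- tape: black tape measure, 70 x 40 x 62 mm, bystander; origin: centre of its underside
- glue: white glue bottle, 64 mm across, 190 mm tall, bystander; origin: centre of its underside
- jar: glass jar, 72 mm across, 85 mm tall, bystander; origin: centre of its underside
Mind the look-alikes: they are no part of the job. Leave any turquoise look-alike of the rack alone. Leave any orange look-alike of the block1 alone.

How it is judged:
On the way, in this order (a step that is already met when the one before it is completed fails the run):
1. the sanding float lies lengthwise on the tool ledge (x of sander in the frame of ledge between -0.018 and 0.018 m and y of sander in the frame of ledge between -0.035 and 0.035 m and z of sander in the frame of ledge between 0.042 and 0.058 m and angle between the x axis of sander and the y axis of ledge, either way round below 0.25 rad and angle between sander's own z axis and vertical below 0.12 rad and linear speed of sander below 0.03 m/s), for 0.2 s.
2. all the rails lie across both bearers of the rack, none touching another (x of rail1 in the frame of rack between -0.035 and 0.035 m and y of rail1 in the frame of rack between -0.095 and 0.095 m and z of rail1 in the frame of rack between 0.047 and 0.085 m and angle between the x axis of each of rail1, rail2, rail3 and the x axis of rack, either way round below 0.25 rad and angle between the z axis of each of rail1, rail2, rail3 and the z axis of rack, either way round below 0.12 rad and linear speed of each of rail1, rail2, rail3 below 0.03 m/s and x of rail2 in the frame of rack between -0.035 and 0.035 m and y of rail2 in the frame of rack between -0.095 and 0.095 m and z of rail2 in the frame of rack between 0.047 and 0.085 m and x of rail3 in the frame of rack between -0.035 and 0.035 m and y of rail3 in the frame of rack between -0.095 and 0.095 m and z of rail3 in the frame of rack between 0.047 and 0.085 m and contact force between rail1 and rail2 below 0.05 N and contact force between each of rail1, rail2 and rail3 below 0.05 N), for 0.2 s.
At the end, for the whole second after the job is handed in: Float on ledge: centre within 18 mm across, 35 mm along, 0.25 rad. Every rail flat on both bearers, middle within 35 mm of the rack's centreline and 95 mm of its centre along the bearers, within 0.25 rad of square, none touching. Every foot in the pan, every block in the box, all at rest (all of step 1 and all of step 2 and horizontal distance between each of foot1, foot2 and pan_in below 0.092 m and z of each of foot1, foot2 in the frame of pan_in below 0.06 m and linear speed of each of foot1, foot2, block1, block2 below 0.05 m/s and x of block1 in the frame of box_in between -0.08 and 0.08 m and y of block1 in the frame of box_in between -0.09 and 0.09 m and z of each of block1, block2 in the frame of box_in below 0.06 m and x of block2 in the frame of box_in between -0.08 and 0.08 m and y of block2 in the frame of box_in between -0.09 and 0.09 m).
It fails at once if the tape measure, glue bottle or jar is disturbed (moved more than 30 mm) (distance of any of tape, glue, jar from where it was at the start of the episode above 0.03 m).
Of rail1, rail2, rail3 only 2 to 3 are there at a start; the rules pass over those that are not, and their reading is None.
Of foot1, foot2, block1, block2 only 3 to 4 are there at a start; the rules pass over those that are not, and their reading is None.
At some moment in a run one of foot1, foot2, block1, block2 may be knocked a few centimetres aside while the robot is not near it.
It also fails if it takes over 208 s, if anything falls off the work surface, if the arm or the gripper's body presses on something with over 40 N, if the wrist force passes 120 N, or if a joint passes its speed limit or range.

ROBOT

A 7-joint arm with a two-finger parallel gripper is mounted at the origin on the work surface. World frame = base frame: x ahead of the robot, y to its left, z up, the work surface at z = 0. Lengths are in m, angles in rad, forces in N, time in s.
With the tool pointing down it reaches from about 0.4 to 0.875 m from the base axis. Payload 19.3 kg.
Tool frame: the origin (TCP) lies between the finger pads; the fingertips stand 17 mm ahead of it and the grasp point (between the pads) lies 2 mm behind it; z points along the fingers, y is the line along which they close (so a half turn about z gives the same grasp; the last joint's range is limited). The gripper opens to 85 mm and grips with 20 to 120 N. Pads are 22 mm wide; open, the fingers measure 114 mm over their backs; the gripper's body (76 mm by 85 mm) begins 54 mm behind the grasp point. The pads swing forward as they close: fully open they stand 13 mm farther back than shut.
Start: joints at [1.042, 0.521, -0.036, 1.599, 0.021, 1.021, -0.113], TCP at [0.277, -0.56, 0.248] pointing down, gripper open.
Joint ranges: [-2.91, 2.91], [-0.3, 2.13], [-1.5, 1.42], [0.17, 2.43], [-1.26, 4.41], [0.16, 1.93], [-2.52, 2.52]. Speed limits (rad/s): [1.89, 1.89, 2.39, 2.39, 3.01, 3.01, 3.01].

INTERFACE

Orientations are given as [roll, pitch, yaw] about the fixed x, y, z axes, in that order (R = Rz(yaw) Ry(pitch) Rx(roll)).
In Python, from workcell import bot gives the robot as it stands.
- The arm moves only by the shell command python3 -m inch 'ROWS' [FORCE]. ROWS is JSON, a list of rows, each a list of 7 numbers: the shift along the tool's x, y, z in units of 200 mm (1.0 is 200 mm), then the turn, a rotation vector about the tool's x, y, z in units of 90 degrees (1.0 is 90 degrees), then the opening, from 0 (shut) to 1 (fully open). In form: [[x, y, z, rx, ry, rz, grip], ...]. A call has 1 to 20 rows; each row is the pose to reach, as a shift and turn from the pose commanded when the call began, along the tool's axes at that moment; what a row does not reach only later rows make up. A row lasts 1/8 s, in which the tool goes at most 62.5 mm and 10.7 degrees, less where a joint would pass 70% of its speed; a pose out of reach is approached as far as the arm can. A call with a number of a shift or a turn outside -1 to 1 is refused whole. A call with a gripper value outside its range is refused whole. The fingers move at their own pace and stop on an object; FORCE is the grip in N (left out, the last holds). Time passes only in rows, so rows that repeat a pose let the fingers close. It gives the time, the measured TCP pose, the force, the opening and the grip force at its end, in the units of the state.
- bot.observe(): the state, without advancing time (a new reading comes with each control period).
- bot.grab_frame(name): name is "scene" or "top"; returns a dict with "img" (480x640x3 uint8, red, green, blue), "z_map" (480x640 float32, m along the optical axis (not along the pixel's ray), 0 where there is no reading), "vfov" (degrees; the focal length in pixels is half the picture's height over the tangent of half this angle, whatever the lens; pixels are square), "cx", "cy" (the principal point, pixels), "rvec" (rotation vector, rad) and "tvec" (3), from world to camera coordinates, as OpenCV has them. Camera axes: x right, y down, z forward; pixel columns grow to the right and rows downward; lengths in m; the calibration is good to about 2 mm. A picture is of the moment at which its call begins.
- bot.job_done(): hands the job in; it is judged then, once.
The state is a dict: "clock": time; "qpos": joint angles; "qd": joint speeds; "joint_efforts": joint torques, N m; "position": TCP position; "tool_rot": TCP orientation; "force": force on the tool from outside, world axes, zero at the start; "moment": the same for the moment, N m; "grip_width": finger opening in m; "finger_force": force on a finger pad.
Only numpy, scipy, OpenCV 4.12 (cv2) and the standard library are available. Lean on these libraries where they do the work, as an engineer would, in place of code of your own. Each camera call takes 0.05 s, during which the arm holds its last target. There are 200 camera calls.

## Working session

There is one attempt and no reset: what is moved stays moved. The work goes in short steps, Python scripts to look and compute and a shell command to move; the robot and the scene stay as the last step left them, time stands still between calls to the robot, and variables do not carry over. Pictures are saved under pics/ and viewed, at most 14 in all, crops included, and the job is handed in when it is done.

```bash
mkdir -p pics; cat > h.py <<'E'
import numpy as np, cv2
from scipy.spatial.transform import Rotation as R
from workcell import bot
def grab(n):
    f=bot.grab_frame(n); np.savez('%s.npz'%n,**f); return f
def save(img,p,crop=None,s=1):
    if crop: x0,y0,x1,y1=crop; img=img[y0:y1,x0:x1]
    cv2.imwrite('pics/'+p,cv2.resize(img[:,:,::-1],None,fx=s,fy=s,interpolation=cv2.INTER_CUBIC))
def cloud(f):
    z=np.array(f['z_map']);h,w=z.shape;fl=h/2/np.tan(np.radians(float(f['vfov']))/2)
    v,u=np.mgrid[:h,:w]
    P=np.stack([(u-float(f['cx']))/fl*z,(v-float(f['cy']))/fl*z,z],-1)
    Rm=cv2.Rodrigues(np.array(f['rvec'],float))[0]
    W=(P-np.array(f['tvec'],float).reshape(3))@Rm
    W[z<=0]=np.nan
    return W
def move(dx,dy,dz,dyaw=0):  # world shift -> tool units
    o=bot.observe(); T=R.from_euler('xyz',o['tool_rot'])
    return T.inv().apply([dx,dy,dz])/0.2
E
python3 - <<'E'
from h import *
o=bot.observe();print(o)
for n in('top','scene'):
    f=grab(n);save(f['img'],n+'0.png');print(n,f['vfov'],f['cx'],f['cy'],f['rvec'],f['tvec'])
E
```

```text
{'clock': 0.0, 'qpos': array([ 1.04178493,  0.52201108, -0.03635411,  1.59996064,  0.02116309,
        1.02110254, -0.11280779]), 'qd': array([-0.00022309,  0.00060762, -0.00028179, -0.00010586,  0.00062084,
       -0.00023831,  0.00109913]), 'joint_efforts': array([-6.61135273e-04, -9.27109623e+01,  1.97978385e+00, -3.69937062e+01,
        1.78066618e-02,  7.94819643e-03, -4.58139971e-05]), 'position': array([ 0.2766617 , -0.56009838,  0.2477442 ]), 'tool_rot': array([-3.14049427e+00,  3.27560943e-05,  4.58796654e-01]), 'force': array([0.84609446, 0.51773751, 0.1700994 ]), 'moment': array([-0.06359758, -0.02803828, -0.00880018]), 'finger_force': 0.0, 'grip_width': 0.08512984372169265}
top 52.688294394757875 320.2123628921949 240.58644270763216 [ 2.20384538 -2.16763232  0.11561352] [-0.01466783  0.481021    1.36022295]
scene 53.690985947283544 314.3149117169737 241.25814692150342 [ 0.71858026  2.60806098 -1.17010966] [ 0.39113119 -0.13648203  1.23725054]
```

View pics/top0.png

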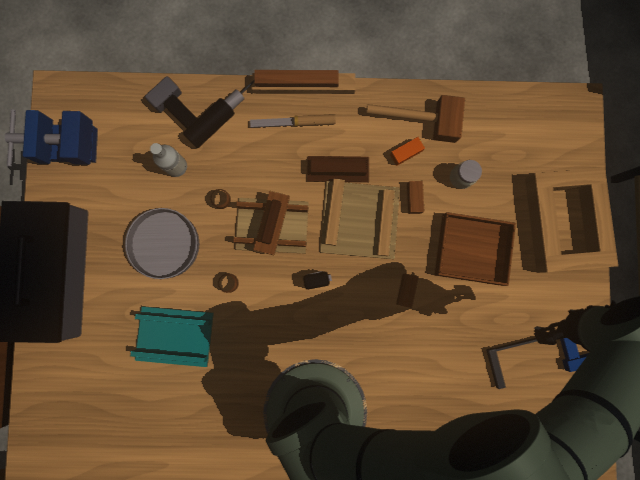

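View pics/scene0.png

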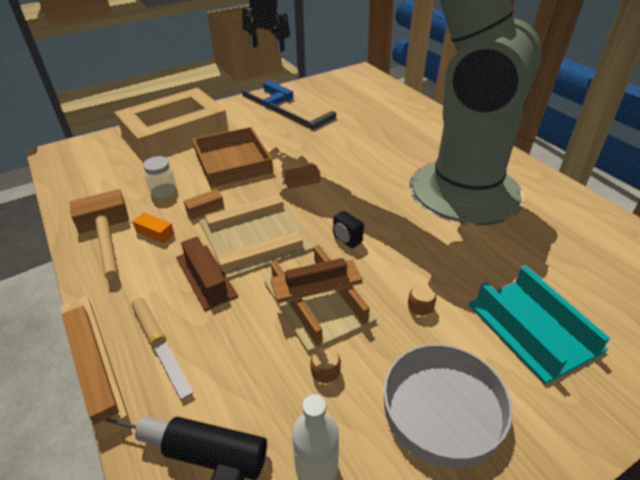

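The top view shows the float at (271,222) lying on the wooden rack, the ledge at (337,168), and two rails on the stock board at (332,210) and (384,222). The feet are at (217,199) and (226,282), the blocks at (415,197) and (408,290), the pan at (161,242), and the box at (472,248).

The look-alikes are the turquoise rack (172,336) and the orange block (407,150). I'll leave both alone and confirm the rest in a crop.

```bash
cat >> h.py <<'E'
def seg(W,box,zlo,zhi,name=''):
    x0,y0,x1,y1=box; p=W[y0:y1,x0:x1]; m=(p[...,2]>zlo)&(p[...,2]<zhi)
    n,l,st,_=cv2.connectedComponentsWithStats(m.astype(np.uint8))
    if n<2: print(name,'none');return
    k=1+np.argmax(st[1:,4]); q=p[l==k]
    (c,s,a)=cv2.minAreaRect((q[:,:2]*1000).astype(np.float32))
    if s[0]<s[1]: s=s[::-1];a+=90
    a=(a+90)%180-90
    print(name,'c',np.round(c,1),'size',np.round(s,1),'long-axis deg %.1f'%a,'z %.1f'%(1000*np.median(q[:,2])),'n',len(q))
E
python3 - <<'E'
from h import *
f=np.load('top.npz');W=cloud(f)
save(f['img'],'crop0.png',(200,130,520,320),2.5)
for n,b,lo,hi in [('sander board',(220,180,315,265),.06,.078),('sander handle',(220,180,315,265),.088,.11),('rackall',(225,190,315,260),.04,.11),('rackbase',(225,195,315,260),.006,.02),
 ('ledgetop',(295,145,380,190),.044,.056),('railL',(315,170,355,255),.024,.04),('railR',(360,180,402,265),.024,.04),('stock',(312,170,405,265),.005,.015),
 ('block a',(395,175,430,218),.028,.042),('block b',(390,265,425,312),.028,.042),('foot a',(203,185,235,212),.038,.05),('foot b',(208,268,245,297),.038,.05),
 ('pan',(115,200,205,285),.034,.05),('box',(420,205,520,290),.038,.05),('jar',(445,152,490,192),.075,.095),('tape',(295,265,335,295),.05,.07),('glue',(140,135,192,182),.02,.2),('orange',(385,135,430,165),.025,.045),('rackturq',(120,300,215,370),.03,.07)]:
    seg(W,b,lo,hi,n)
E
```

```text
sander board c [524.7 127.9] size [171.1  61.9] long-axis deg -13.6 z 69.4 n 874
sander handle c [525.4 129.2] size [120.1  26.3] long-axis deg -13.7 z 98.8 n 432
rackall c [524.6 133.1] size [198.6 177.1] long-axis deg 87.8 z 68.9 n 1887
rackbase c [524.2  67.9] size [84.1 82.6] long-axis deg -3.4 z 12.5 n 703
ledgetop c [694.2 -54.9] size [156.8  41.4] long-axis deg -89.9 z 50.5 n 767
railL c [565.1 -46.6] size [190.1  31.9] long-axis deg -6.8 z 31.6 n 739
railR c [ 537.7 -193.2] size [189.6  33.1] long-axis deg -5.1 z 31.7 n 756
stock c [ 564.9 -105.1] size [259.  250.8] long-axis deg 87.6 z 9.7 n 3806
block a c [ 612.1 -278.7] size [90.1 42. ] long-axis deg 1.6 z 36.4 n 440
block b c [ 344.7 -254.7] size [90.  40.7] long-axis deg -12.2 z 36.3 n 453
foot a c [596.2 279. ] size [49.3 48.4] long-axis deg -1.2 z 42.7 n 77
foot b c [357.3 249.9] size [51.7 49.9] long-axis deg -62.8 z 42.3 n 79
pan c [465.3 437.3] size [198.2 197.8] long-axis deg -80.6 z 41.1 n 444
box c [ 465.2 -448.1] size [202.6 180.5] long-axis deg 82.2 z 44.9 n 709
jar c [ 678.4 -417.8] size [62.  60.7] long-axis deg -46.6 z 85.8 n 422
tape c [369.8   3.5] size [69.2 41.5] long-axis deg -77.8 z 61.8 n 360
glue c [690.1 411. ] size [64.1 57.2] long-axis deg -39.6 z 124.9 n 772
orange c [ 747.  -254.4] size [92.3 41. ] long-axis deg -58.4 z 36.7 n 449
rackturq c [156.5 402.9] size [200.2  15.7] long-axis deg 85.5 z 54.1 n 508
```

View pics/crop0.png

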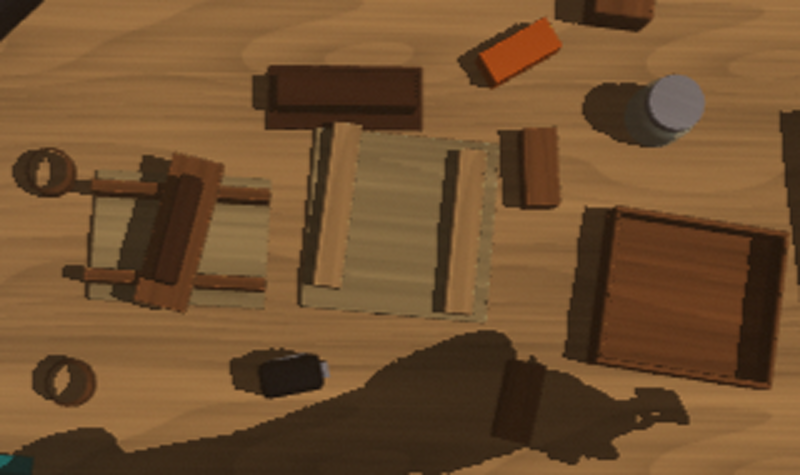

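The crop confirms it: wooden rack with the float at crop (180,230), two rails at crop (337,205) and (462,230), brown blocks at (540,167) and (518,400), and the ledge at (345,95). The orange block and turquoise rack are excluded. Every measured size matches what was given.

```bash
cat >> h.py <<'E'
def plan(*goals):
    """goals: (x,y,z,yaw_deg) in mm; prints calls as [x y z rx ry rz] tool units"""
    o=bot.observe(); p=np.array(o['position']); T=R.from_euler('xyz',o['tool_rot'])
    for g in goals:
        G=np.array(g[:3])/1000; TG=R.from_euler('xyz',[180,0,g[3]],degrees=True)
        n=1
        while True:
            d=T.inv().apply((G-p)/n)/.2; r=(T.inv()*TG).as_rotvec()/(np.pi/2)
            n2=1
            if max(abs(d))<=1: break
            n+=1
        rs=1 if max(abs(r))<=1 else 2
        N=max(n,rs)
        for i in range(N):
            d=T.inv().apply((G-p)/(N-i))/.2
            r=(T.inv()*TG).as_rotvec()
            if i<rs: r=r/(rs-i)
            print('  call',np.round(np.r_[d,r/(np.pi/2)],3).tolist(), 'rows>=%d'%np.ceil(max(np.linalg.norm(d)*200/62.5,np.degrees(np.linalg.norm(r))/10.7)))
            p=p+T.apply(d)*.2; T=T*R.from_rotvec(r)
        print(' -> goal',g)
E
python3 - <<'E'
from h import *
W=cloud(np.load('top.npz'))
for n,b,lo,hi in [('bear topleft',(225,195,262,215),.045,.06),('bear topright',(280,195,315,215),.045,.06),('bear botL',(222,225,258,250),.045,.06),('bear botR',(280,230,315,255),.045,.06),('ledgefoot',(295,145,380,192),.003,.009)]: seg(W,b,lo,hi,n)
plan((525.2,128.8,170,-13.7),(525.2,128.8,87,-13.7))
E
```

```text
bear topleft c [576.5 195.4] size [70.  14.5] long-axis deg 87.4 z 55.2 n 132
bear topright c [571.3  59.4] size [56.  19.6] long-axis deg 82.1 z 55.4 n 105
bear botL c [477.  202.9] size [62. 14.] long-axis deg 87.6 z 55.2 n 113
bear botR c [472.   70.6] size [69.6 13.8] long-axis deg 88.7 z 55.7 n 129
ledgefoot c [662.1 -79.7] size [176.9 110.3] long-axis deg -75.3 z 6.3 n 421
  call [0.88, -0.846, 0.13, -0.001, 0.0, 0.444] rows>=4
  call [0.131, -1.214, 0.13, -0.0, -0.0, -0.0] rows>=4
  call [0.131, -1.214, 0.13, -0.0, -0.0, -0.0] rows>=4
 -> goal (525.2, 128.8, 170, -13.7)
  call [0.0, 0.0, 0.415, -0.0, -0.0, -0.0] rows>=2
 -> goal (525.2, 128.8, 87, -13.7)
```

Rack centre is about (524.2, 132.9) with yaw -2.3°.

```bash
python3 -m inch '[[0.88,-0.846,0.13,0,0,0.444,1],[0.88,-0.846,0.13,0,0,0.444,1],[0.88,-0.846,0.13,0,0,0.444,1],[0.88,-0.846,0.13,0,0,0.444,1],[0.88,-0.846,0.13,0,0,0.444,1],[0.88,-0.846,0.13,0,0,0.444,1]]' && for i in 1 2 ; do python3 -m inch '[[0.088,-0.81,0.087,0,0,0,1],[0.088,-0.81,0.087,0,0,0,1],[0.088,-0.81,0.087,0,0,0,1],[0.088,-0.81,0.087,0,0,0,1]]'; done; python3 -c "
from h import *
plan((525.2,128.8,170,-13.7),(525.2,128.8,87,-13.7))"
```

```text
clock: 0.85
position: [0.3597, -0.3308, 0.2224]
tool_rot: [3.141, 0.0, -0.237]
force: [0.1, -0.7, 1.0]
grip_width: 0.0854
finger_force: 0.0
clock: 1.35
position: [0.4157, -0.1763, 0.2047]
tool_rot: [-3.141, 0.0, -0.236]
force: [-0.5, -0.5, -0.3]
grip_width: 0.0858
finger_force: 0.0
clock: 1.85
position: [0.4712, -0.0235, 0.1871]
tool_rot: [-3.141, 0.0, -0.237]
force: [-0.6, -1.5, 0.2]
grip_width: 0.0857
finger_force: 0.0
  call [0.084, -0.803, 0.086, -0.0, 0.0, 0.002] rows>=3
 -> goal (525.2, 128.8, 170, -13.7)
  call [-0.0, -0.0, 0.415, 0.0, -0.0, -0.0] rows>=2
 -> goal (525.2, 128.8, 87, -13.7)
```

```bash
python3 -m inch '[[0.084,-0.803,0.086,0,0,0,0.6],[0.084,-0.803,0.086,0,0,0,0.6],[0.084,-0.803,0.086,0,0,0,0.6],[0.084,-0.803,0.086,0,0,0,0.6],[0.084,-0.803,0.086,0,0,0,0.6],[0.084,-0.803,0.086,0,0,0,0.6]]' ; python3 -c "
from h import *
plan((525.2,128.8,87,-13.7));print(bot.observe()['position'])"
```

```text
clock: 2.6
position: [0.5249, 0.1257, 0.1705]
tool_rot: [3.141, -0.0, -0.241]
force: [-0.1, -0.4, 0.2]
grip_width: 0.0516
finger_force: 0.0
  call [-0.002, -0.016, 0.418, 0.0, -0.0, -0.001] rows>=2
 -> goal (525.2, 128.8, 87, -13.7)
[0.52489247 0.12570886 0.17051984]
```

Descend, close, and lift.

```bash
python3 -m inch '[[-0.002,-0.016,0.2,0,0,0,0.6],[-0.002,-0.016,0.35,0,0,0,0.6],[-0.002,-0.016,0.418,0,0,0,0.6],[-0.002,-0.016,0.418,0,0,0,0.6],[-0.002,-0.016,0.418,0,0,0,0.6],[-0.002,-0.016,0.418,0,0,0,0],[-0.002,-0.016,0.418,0,0,0,0],[-0.002,-0.016,0.418,0,0,0,0],[-0.002,-0.016,0.418,0,0,0,0],[-0.002,-0.016,0.418,0,0,0,0],[-0.002,-0.016,0.418,0,0,0,0]]' 60; python3 -m inch '[[0,0,-0.1,0,0,0,0],[0,0,-0.2,0,0,0,0],[0,0,-0.35,0,0,0,0],[0,0,-0.45,0,0,0,0],[0,0,-0.45,0,0,0,0]]';  python3 -c "
from h import *
plan((694.2,-54.9,173,90),(694.2,-54.9,83,90))"
```

```text
clock: 3.98
position: [0.5255, 0.1311, 0.0876]
tool_rot: [-3.141, -0.001, -0.239]
force: [-1.9, -1.4, 10.7]
grip_width: 0.0253
finger_force: 59.5
clock: 4.6
position: [0.5257, 0.1312, 0.178]
tool_rot: [-3.14, -0.002, -0.239]
force: [0.1, -0.5, -3.5]
grip_width: 0.0248
finger_force: 59.9
  call [0.519, 0.352, 0.013, 0.0, -0.001, -0.576] rows>=5
  call [0.044, 0.626, 0.012, 0.0, -0.001, -0.576] rows>=5
 -> goal (694.2, -54.9, 173, 90)
  call [0.0, -0.0, 0.45, -0.0, 0.0, 0.0] rows>=2
 -> goal (694.2, -54.9, 83, 90)
```

```bash
python3 -m inch '[[0.1,0.07,0.013,0,0,-0.11,0],[0.2,0.14,0.013,0,0,-0.22,0],[0.3,0.2,0.013,0,0,-0.33,0],[0.4,0.27,0.013,0,0,-0.44,0],[0.519,0.352,0.013,0,0,-0.576,0],[0.519,0.352,0.013,0,0,-0.576,0],[0.519,0.352,0.013,0,0,-0.576,0],[0.519,0.352,0.013,0,0,-0.576,0]]'; python3 -m inch '[[0,0.12,0.012,0,0,-0.11,0],[0.02,0.25,0.012,0,0,-0.22,0],[0.03,0.38,0.012,0,0,-0.33,0],[0.04,0.5,0.012,0,0,-0.44,0],[0.044,0.626,0.012,0,0,-0.576,0],[0.044,0.626,0.012,0,0,-0.576,0],[0.044,0.626,0.012,0,0,-0.576,0],[0.044,0.626,0.012,0,0,-0.576,0]]';  python3 - <<'E'
from h import *
W=cloud(grab('top'));seg(W,(280,90,400,230),.06,.16,'float+gripper?')
f=grab('scene');save(f['img'],'s1.png')
plan((694.2,-54.9,120,90),(694.2,-54.9,83,90))
E
```

```text
clock: 5.6
position: [0.6088, 0.0389, 0.1738]
tool_rot: [-3.141, 0.0, 0.666]
force: [-0.0, 0.6, -3.2]
grip_width: 0.025
finger_force: 59.8
clock: 6.6
position: [0.6933, -0.0538, 0.1718]
tool_rot: [-3.142, -0.0, 1.57]
force: [0.3, 0.5, -3.1]
grip_width: 0.0248
finger_force: 60.0
float+gripper? c [693.2  -6.6] size [75.7 59. ] long-axis deg -89.2 z 153.4 n 409
  call [-0.004, 0.004, 0.26, 0.0, 0.0, 0.0] rows>=1
 -> goal (694.2, -54.9, 120, 90)
  call [0.0, -0.0, 0.185, -0.0, 0.0, 0.0] rows>=1
 -> goal (694.2, -54.9, 83, 90)
```

View pics/s1.png

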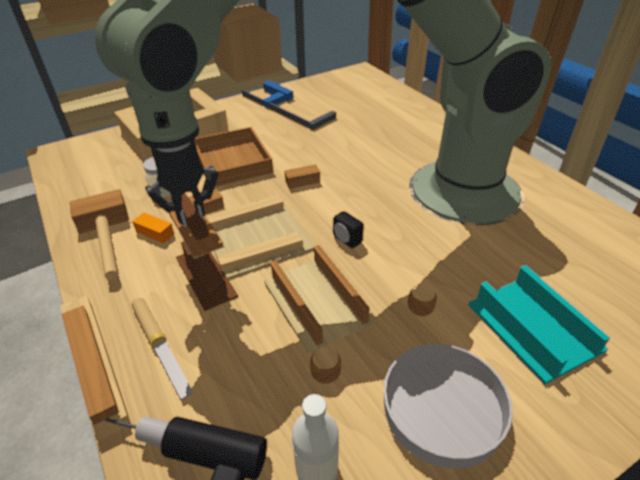

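The scene view shows the float held level at (203,235), above the ledge at (208,278). Its centre is about (693, -54), so I'll lower it.

```bash
python3 -m inch '[[0,0,0.15,0,0,0,0],[0,0,0.3,0,0,0,0],[0,0,0.39,0,0,0,0],[0,0,0.42,0,0,0,0],[0,0,0.435,0,0,0,0],[0,0,0.44,0,0,0,0],[0,0,0.44,0,0,0,0],[0,0,0.44,0,0,0,0]]'; python3 -m inch '[[0,0,0,0,0,0,0.15],[0,0,0,0,0,0,0.3],[0,0,0,0,0,0,0.5],[0,0,0,0,0,0,0.5],[0,0,0,0,0,0,0.5],[0,0,-0.15,0,0,0,0.5],[0,0,-0.3,0,0,0,0.5],[0,0,-0.5,0,0,0,0.5],[0,0,-0.7,0,0,0,0.5],[0,0,-0.7,0,0,0,0.5]]'; python3 -c "
from h import *
plan((565.1,-46.6,150,-6.8),(565.1,-46.6,28,-6.8))"
```

```text
clock: 7.7
position: [0.6938, -0.055, 0.0841]
tool_rot: [3.141, 0.0, 1.571]
force: [-0.2, 0.7, -3.2]
grip_width: 0.0251
finger_force: 60.0
clock: 8.95
position: [0.6949, -0.0548, 0.2271]
tool_rot: [3.137, 0.0, 1.571]
force: [-0.2, 0.2, 0.1]
grip_width: 0.0429
finger_force: 0.0
  call [0.02, -0.325, 0.191, 0.001, -0.001, 0.538] rows>=5
  call [-0.229, -0.231, 0.192, 0.001, -0.001, 0.538] rows>=5
 -> goal (565.1, -46.6, 150, -6.8)
  call [0.0, -0.0, 0.61, 0.0, 0.0, -0.0] rows>=2
 -> goal (565.1, -46.6, 28, -6.8)
```

```bash
python3 -m inch '[[0.02,-0.325,0,0,0,0.538,0.65],[0.02,-0.325,0.1,0,0,0.538,0.65],[0.02,-0.325,0.191,0,0,0.538,0.65],[0.02,-0.325,0.191,0,0,0.538,0.65],[0.02,-0.325,0.191,0,0,0.538,0.65],[0.02,-0.325,0.191,0,0,0.538,0.65],[0.02,-0.325,0.191,0,0,0.538,0.65]]'; python3 -m inch '[[-0.229,-0.231,0.192,0,0,0.538,0.65],[-0.229,-0.231,0.192,0,0,0.538,0.65],[-0.229,-0.231,0.192,0,0,0.538,0.65],[-0.229,-0.231,0.192,0,0,0.538,0.65],[-0.229,-0.231,0.192,0,0,0.538,0.65],[-0.229,-0.231,0.192,0,0,0.538,0.65],[-0.229,-0.231,0.192,0,0,0.538,0.65]]'; python3 - <<'E'
from h import *
W=cloud(grab('top'));seg(W,(280,130,400,205),.056,.07,'float board');seg(W,(280,130,400,205),.087,.1,'handle')
plan((565.1,-46.6,28,-6.8))
E
```

```text
clock: 9.82
position: [0.6285, -0.0509, 0.1852]
tool_rot: [-3.141, 0.0, 0.728]
force: [-0.1, 0.1, 0.1]
grip_width: 0.0558
finger_force: 0.0
clock: 10.7
position: [0.5637, -0.0468, 0.147]
tool_rot: [-3.141, 0.0, -0.116]
force: [0.2, 0.1, -0.2]
grip_width: 0.0551
finger_force: 0.0
float board c [693.8  19.1] size [57.9 19.6] long-axis deg 0.8 z 64.6 n 111
handle none
  call [0.007, -0.002, 0.595, -0.0, 0.0, 0.001] rows>=2
 -> goal (565.1, -46.6, 28, -6.8)
```

```bash
python3 -m inch '[[0.007,-0.002,0.2,0,0,0,0.65],[0.007,-0.002,0.4,0,0,0,0.65],[0.007,-0.002,0.55,0,0,0,0.65],[0.007,-0.002,0.595,0,0,0,0.65],[0.007,-0.002,0.595,0,0,0,0.65],[0.007,-0.002,0.595,0,0,0,0],[0.007,-0.002,0.595,0,0,0,0],[0.007,-0.002,0.595,0,0,0,0],[0.007,-0.002,0.595,0,0,0,0],[0.007,-0.002,0.595,0,0,0,0]]' 50; python3 -m inch '[[0,0,-0.1,0,0,0,0],[0,0,-0.3,0,0,0,0],[0,0,-0.5,0,0,0,0],[0,0,-0.65,0,0,0,0],[0,0,-0.65,0,0,0,0]]';  python3 -c "
from h import *
plan((526.1,180.9,150,-2.3),(526.1,180.9,75,-2.3))"
```

```text
clock: 12.0
position: [0.5658, -0.0466, 0.0295]
tool_rot: [-3.141, -0.002, -0.119]
force: [-1.6, -0.5, 7.4]
grip_width: 0.031
finger_force: 50.3
clock: 12.62
position: [0.5664, -0.0466, 0.1619]
tool_rot: [-3.141, -0.005, -0.119]
force: [-0.6, 0.2, -0.8]
grip_width: 0.0312
finger_force: 49.6
  call [-0.168, -0.553, 0.029, -0.0, -0.003, -0.05] rows>=2
  call [-0.123, -0.564, 0.03, 0.0, -0.0, -0.0] rows>=2
 -> goal (526.1, 180.9, 150, -2.3)
  call [-0.0, -0.0, 0.375, -0.0, -0.0, -0.0] rows>=2
 -> goal (526.1, 180.9, 75, -2.3)
```

```bash
python3 -m inch '[[-0.05,-0.15,0.01,0,0,-0.05,0],[-0.1,-0.35,0.02,0,0,-0.05,0],[-0.168,-0.553,0.029,0,0,-0.05,0],[-0.168,-0.553,0.029,0,0,-0.05,0],[-0.168,-0.553,0.029,0,0,-0.05,0]]'; python3 -m inch '[[-0.05,-0.2,0.01,0,0,0,0],[-0.1,-0.4,0.02,0,0,0,0],[-0.123,-0.564,0.03,0,0,0,0],[-0.123,-0.564,0.03,0,0,0,0],[-0.123,-0.564,0.03,0,0,0,0],[-0.123,-0.564,0.03,0,0,0,0]]';  python3 -c "
from h import *
plan((526.1,180.9,76,-2.3))"
```

```text
clock: 13.25
position: [0.5449, 0.0669, 0.1526]
tool_rot: [3.141, -0.0, -0.041]
force: [0.2, -0.6, -0.5]
grip_width: 0.031
finger_force: 49.7
clock: 14.0
position: [0.5253, 0.1795, 0.1464]
tool_rot: [3.141, -0.0, -0.043]
force: [0.1, 0.3, -1.2]
grip_width: 0.0308
finger_force: 49.8
  call [0.004, -0.007, 0.352, 0.0, -0.0, -0.002] rows>=2
 -> goal (526.1, 180.9, 76, -2.3)
```

```bash
python3 -m inch '[[0.004,-0.007,0.15,0,0,0,0],[0.004,-0.007,0.28,0,0,0,0],[0.004,-0.007,0.33,0,0,0,0],[0.004,-0.007,0.352,0,0,0,0],[0.004,-0.007,0.352,0,0,0,0],[0.004,-0.007,0.352,0,0,0,0],[0.004,-0.007,0.352,0,0,0,0.45],[0.004,-0.007,0.352,0,0,0,0.55],[0.004,-0.007,0.352,0,0,0,0.6],[0.004,-0.007,0.352,0,0,0,0.6],[0.004,-0.007,0.352,0,0,0,0.6],[0.004,-0.007,0.2,0,0,0,0.6],[0.004,-0.007,0,0,0,0,0.6],[0.004,-0.007,0,0,0,0,0.6]]';  python3 -c "
from h import *
plan((537.7,-193.2,130,-5.1),(537.7,-193.2,28,-5.1))"
```

```text
clock: 15.75
position: [0.5271, 0.1828, 0.1488]
tool_rot: [-3.14, -0.004, -0.041]
force: [-0.1, -1.0, 0.3]
grip_width: 0.0515
finger_force: 0.0
  call [0.065, 0.938, 0.046, -0.001, -0.002, 0.031] rows>=4
  call [0.11, 0.934, 0.047, 0.0, 0.0, 0.0] rows>=4
 -> goal (537.7, -193.2, 130, -5.1)
  call [-0.0, -0.0, 0.51, -0.0, -0.0, -0.0] rows>=2
 -> goal (537.7, -193.2, 28, -5.1)
```

```bash
python3 -m inch '[[0.065,0.938,0.046,0,0,0.031,0.65],[0.065,0.938,0.046,0,0,0.031,0.65],[0.065,0.938,0.046,0,0,0.031,0.65],[0.065,0.938,0.046,0,0,0.031,0.65],[0.065,0.938,0.046,0,0,0.031,0.65]]'; python3 -m inch '[[0.11,0.934,0.047,0,0,0,0.65],[0.11,0.934,0.047,0,0,0,0.65],[0.11,0.934,0.047,0,0,0,0.65],[0.11,0.934,0.047,0,0,0,0.65],[0.11,0.934,0.047,0,0,0,0.65],[0.11,0.934,0.047,0,0,0,0.65]]';  python3 - <<'E'
from h import *
W=cloud(grab('top'));seg(W,(215,170,320,270),.07,.09,'rail on rack');seg(W,(280,130,400,205),.056,.07,'float board');seg(W,(280,130,400,205),.087,.1,'handle')
plan((537.7,-193.2,28,-5.1))
E
```

```text
clock: 16.38
position: [0.531, -0.0053, 0.1367]
tool_rot: [-3.141, 0.001, -0.09]
force: [-0.3, -0.2, -0.2]
grip_width: 0.0557
finger_force: 0.0
clock: 17.12
position: [0.5369, -0.1914, 0.1277]
tool_rot: [-3.141, -0.0, -0.086]
force: [-0.8, -0.1, 0.1]
grip_width: 0.0557
finger_force: 0.0
rail on rack c [525.4 181.9] size [189.5  32.6] long-axis deg -2.2 z 77.2 n 818
float board c [693.7 -55.5] size [169.3  59.8] long-axis deg -89.5 z 64.6 n 771
handle c [694.1 -55.2] size [118.5  27.3] long-axis deg -89.5 z 94.2 n 400
  call [0.005, 0.007, 0.499, -0.0, -0.0, 0.002] rows>=2
 -> goal (537.7, -193.2, 28, -5.1)
```

Rail 1 and the float are both placed well. Next is rail 2.

```bash
python3 -m inch '[[0.005,0.007,0.2,0,0,0,0.65],[0.005,0.007,0.4,0,0,0,0.65],[0.005,0.007,0.47,0,0,0,0.65],[0.005,0.007,0.495,0,0,0,0.65],[0.005,0.007,0.495,0,0,0,0.65],[0.005,0.007,0.495,0,0,0,0],[0.005,0.007,0.495,0,0,0,0],[0.005,0.007,0.495,0,0,0,0],[0.005,0.007,0.495,0,0,0,0],[0.005,0.007,0.495,0,0,0,0]]' 50; python3 -m inch '[[0,0,-0.1,0,0,0,0],[0,0,-0.3,0,0,0,0],[0,0,-0.5,0,0,0,0],[0,0,-0.62,0,0,0,0],[0,0,-0.62,0,0,0,0]]';  python3 -c "
from h import *
plan((522.3,84.9,150,-2.3),(522.3,84.9,76,-2.3))"
```

```text
clock: 18.42
position: [0.5378, -0.1953, 0.0299]
tool_rot: [3.141, -0.002, -0.09]
force: [-2.0, 1.9, 9.8]
grip_width: 0.0307
finger_force: 50.1
clock: 19.05
position: [0.5382, -0.1955, 0.1557]
tool_rot: [3.141, -0.004, -0.09]
force: [-0.5, 0.5, -1.7]
grip_width: 0.0309
finger_force: 50.0
  call [-0.102, -0.695, 0.013, 0.001, -0.003, -0.032] rows>=3
  call [-0.068, -0.699, 0.014, 0.0, -0.0, -0.0] rows>=3
 -> goal (522.3, 84.9, 150, -2.3)
  call [-0.0, -0.0, 0.37, 0.0, 0.0, 0.0] rows>=2
 -> goal (522.3, 84.9, 76, -2.3)
```

```bash
python3 -m inch '[[-0.03,-0.2,0.013,0,0,-0.032,0],[-0.06,-0.45,0.013,0,0,-0.032,0],[-0.102,-0.695,0.013,0,0,-0.032,0],[-0.102,-0.695,0.013,0,0,-0.032,0],[-0.102,-0.695,0.013,0,0,-0.032,0]]'; python3 -m inch '[[-0.02,-0.25,0.014,0,0,0,0],[-0.05,-0.5,0.014,0,0,0,0],[-0.068,-0.699,0.014,0,0,0,0],[-0.068,-0.699,0.014,0,0,0,0],[-0.068,-0.699,0.014,0,0,0,0],[-0.068,-0.699,0.014,0,0,0,0]]';  python3 -c "
from h import *
plan((522.3,84.9,76,-2.3))"
```

```text
clock: 19.68
position: [0.5292, -0.0553, 0.15]
tool_rot: [3.141, 0.0, -0.039]
force: [0.6, -0.4, -0.5]
grip_width: 0.0306
finger_force: 50.1
clock: 20.42
position: [0.5214, 0.0837, 0.1472]
tool_rot: [3.141, 0.0, -0.042]
force: [-0.7, 0.0, -1.5]
grip_width: 0.0308
finger_force: 50.1
  call [0.004, -0.006, 0.356, 0.0, 0.0, -0.001] rows>=2
 -> goal (522.3, 84.9, 76, -2.3)
```

```bash
python3 -m inch '[[0.004,-0.006,0.15,0,0,0,0],[0.004,-0.006,0.28,0,0,0,0],[0.004,-0.006,0.33,0,0,0,0],[0.004,-0.006,0.354,0,0,0,0],[0.004,-0.006,0.354,0,0,0,0],[0.004,-0.006,0.354,0,0,0,0],[0.004,-0.006,0.354,0,0,0,0.45],[0.004,-0.006,0.354,0,0,0,0.55],[0.004,-0.006,0.354,0,0,0,0.6],[0.004,-0.006,0.354,0,0,0,0.6],[0.004,-0.006,0.354,0,0,0,0.6],[0.004,-0.006,0.2,0,0,0,0.6],[0.004,-0.006,0,0,0,0,0.6],[0.004,-0.006,0,0,0,0,0.6]]';  python3 -c "
from h import *
plan((612.1,-278.7,160,1.6))"
```

```text
clock: 22.18
position: [0.5233, 0.0868, 0.1497]
tool_rot: [-3.14, -0.004, -0.039]
force: [0.6, 0.3, 0.1]
grip_width: 0.0511
finger_force: 0.0
  call [0.258, 0.904, -0.026, -0.001, -0.003, -0.043] rows>=4
  call [0.196, 0.92, -0.026, -0.0, -0.0, 0.0] rows>=4
 -> goal (612.1, -278.7, 160, 1.6)
```

```bash
python3 -m inch '[[0.258,0.904,-0.026,0,0,-0.043,0.75],[0.258,0.904,-0.026,0,0,-0.043,0.75],[0.258,0.904,-0.026,0,0,-0.043,0.75],[0.258,0.904,-0.026,0,0,-0.043,0.75],[0.258,0.904,-0.026,0,0,-0.043,0.75],[0.258,0.904,-0.026,0,0,-0.043,0.75]]'; python3 -m inch '[[0.196,0.92,-0.026,0,0,0,0.75],[0.196,0.92,-0.026,0,0,0,0.75],[0.196,0.92,-0.026,0,0,0,0.75],[0.196,0.92,-0.026,0,0,0,0.75],[0.196,0.92,-0.026,0,0,0,0.75],[0.196,0.92,-0.026,0,0,0,0.75]]'; python3 - <<'E'
from h import *
f=grab('top');W=cloud(f);save(f['img'],'t2.png')
seg(W,(215,170,320,212),.07,.09,'rails')
for n,b,lo,hi in [('rail both',(215,170,320,270),.07,.09),('block a',(385,170,440,225),.028,.042),('block b',(380,255,435,320),.028,.042),('foot a',(203,185,235,212),.038,.05),('foot b',(208,268,245,297),.038,.05)]: seg(W,b,lo,hi,n)
plan((612.1,-278.7,23,1.6))
E
```

```text
clock: 22.92
position: [0.5663, -0.0947, 0.1521]
tool_rot: [-3.141, 0.001, 0.03]
force: [-0.4, 0.6, -0.0]
grip_width: 0.0639
finger_force: 0.0
clock: 23.68
position: [0.6113, -0.2769, 0.1577]
tool_rot: [-3.141, 0.0, 0.031]
force: [-0.2, 0.3, 1.2]
grip_width: 0.0643
finger_force: 0.0
rails c [586.2 179.2] size [65.9 32.3] long-axis deg -2.0 z 77.8 n 286
rail both c [524.9 181.9] size [188.7  32.9] long-axis deg -2.4 z 77.4 n 820
block a c [ 598.  -278.9] size [62.5 40.7] long-axis deg 2.6 z 36.4 n 287
block b none
foot a c [589.7 277.6] size [50.1 40.9] long-axis deg -71.2 z 42.9 n 58
foot b c [355.9 247.1] size [50.6 45.4] long-axis deg -44.2 z 41.9 n 64
  call [0.004, 0.008, 0.674, -0.0, -0.0, 0.002] rows>=3
 -> goal (612.1, -278.7, 23, 1.6)
```

View pics/t2.png

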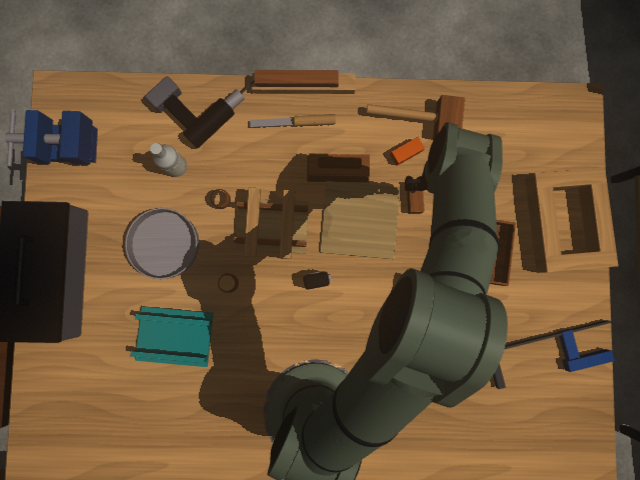

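Both rails lie across the rack at (253,220) and (288,222), and block a at (412,195) hasn't moved. Now the block.

```bash
python3 -m inch '[[0.004,0.008,0.25,0,0,0,0.75],[0.004,0.008,0.45,0,0,0,0.75],[0.004,0.008,0.6,0,0,0,0.75],[0.004,0.008,0.664,0,0,0,0.75],[0.004,0.008,0.664,0,0,0,0.75],[0.004,0.008,0.664,0,0,0,0],[0.004,0.008,0.664,0,0,0,0],[0.004,0.008,0.664,0,0,0,0],[0.004,0.008,0.664,0,0,0,0],[0.004,0.008,0.664,0,0,0,0]]' 50; python3 -m inch '[[0,0,-0.2,0,0,0,0],[0,0,-0.4,0,0,0,0],[0,0,-0.6,0,0,0,0],[0,0,-0.6,0,0,0,0]]';  python3 -c "
from h import *
plan((470.4,-410.4,140,-7.8),(470.4,-410.4,32,-7.8))"
```

```text
clock: 24.98
position: [0.6126, -0.2808, 0.0265]
tool_rot: [3.141, -0.002, 0.028]
force: [-0.6, 1.3, 7.6]
grip_width: 0.0392
finger_force: 51.4
clock: 25.48
position: [0.6134, -0.2813, 0.1491]
tool_rot: [3.139, -0.006, 0.028]
force: [-0.0, 0.5, -1.3]
grip_width: 0.0388
finger_force: 50.6
  call [-0.733, 0.625, 0.043, 0.001, -0.004, 0.104] rows>=4
 -> goal (470.4, -410.4, 140, -7.8)
  call [-0.0, -0.0, 0.54, -0.0, -0.0, -0.0] rows>=2
 -> goal (470.4, -410.4, 32, -7.8)
```

```bash
python3 -m inch '[[-0.2,0.17,0.01,0,0,0.104,0],[-0.4,0.35,0.02,0,0,0.104,0],[-0.6,0.5,0.03,0,0,0.104,0],[-0.733,0.625,0.043,0,0,0.104,0],[-0.733,0.625,0.043,0,0,0.104,0],[-0.733,0.625,0.043,0,0,0.104,0],[-0.733,0.625,0.043,0,0,0.104,0]]';  python3 -c "
from h import *
plan((470.4,-410.4,36,-7.8))"
```

```text
clock: 26.35
position: [0.4697, -0.4087, 0.1363]
tool_rot: [-3.141, -0.0, -0.133]
force: [0.1, 0.8, 0.1]
grip_width: 0.039
finger_force: 50.6
  call [0.004, 0.008, 0.501, -0.0, -0.0, 0.002] rows>=2
 -> goal (470.4, -410.4, 36, -7.8)
```

```bash
python3 -m inch '[[0.004,0.008,0.2,0,0,0,0],[0.004,0.008,0.4,0,0,0,0],[0.004,0.008,0.48,0,0,0,0],[0.004,0.008,0.495,0,0,0,0],[0.004,0.008,0.495,0,0,0,0],[0.004,0.008,0.495,0,0,0,0.5],[0.004,0.008,0.495,0,0,0,0.6],[0.004,0.008,0.495,0,0,0,0.65],[0.004,0.008,0.495,0,0,0,0.65],[0.004,0.008,0.3,0,0,0,0.65],[0.004,0.008,0,0,0,0,0.65],[0.004,0.008,-0.1,0,0,0,0.65],[0.004,0.008,-0.1,0,0,0,0.65]]';  python3 - <<'E'
from h import *
f=grab('top');W=cloud(f);save(f['img'],'t3.png')
seg(W,(380,255,435,320),.028,.042,'block b')
f=grab('scene');W=cloud(f);save(f['img'],'s3.png');seg(W,(265,150,345,200),.030,.042,'block b scene')
plan((344.7,-254.7,130,-12.2))
E
```

```text
clock: 27.98
position: [0.4699, -0.4118, 0.158]
tool_rot: [3.14, -0.002, -0.135]
force: [-0.5, -0.4, -0.8]
grip_width: 0.0554
finger_force: 0.0
block b c [ 344.5 -254.9] size [89.7 41. ] long-axis deg -12.2 z 36.4 n 456
block b scene c [ 342.6 -252.2] size [90.3 46.8] long-axis deg -12.7 z 34.8 n 330
  call [-0.721, -0.691, 0.129, -0.0, 0.0, 0.05] rows>=4
 -> goal (344.7, -254.7, 130, -12.2)
```

View pics/s3.png

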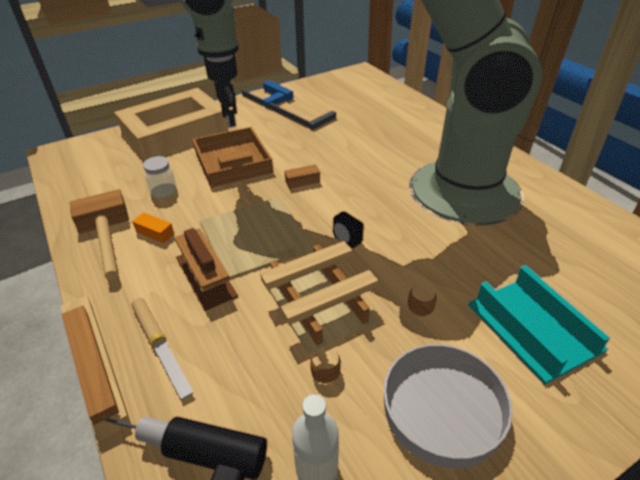

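The first block is in the box at (237,158), and the second at (303,177) hasn't moved. The float and rails look good.

```bash
python3 -m inch '[[-0.721,-0.691,0.129,0,0,0.05,0.75],[-0.721,-0.691,0.129,0,0,0.05,0.75],[-0.721,-0.691,0.129,0,0,0.05,0.75],[-0.721,-0.691,0.129,0,0,0.05,0.75],[-0.721,-0.691,0.129,0,0,0.05,0.75],[-0.721,-0.691,0.129,0,0,0.05,0.75]]';  python3 -c "
from h import *
plan((344.6,-254.8,25,-12.2))"
```

```text
clock: 28.82
position: [0.346, -0.2558, 0.1303]
tool_rot: [3.141, -0.0, -0.214]
force: [-0.2, -1.1, 0.7]
grip_width: 0.0642
finger_force: 0.0
  call [-0.008, -0.004, 0.527, 0.0, -0.0, -0.001] rows>=2
 -> goal (344.6, -254.8, 25, -12.2)
```

```bash
python3 -m inch '[[-0.008,-0.004,0.25,0,0,0,0.75],[-0.008,-0.004,0.45,0,0,0,0.75],[-0.008,-0.004,0.525,0,0,0,0.75],[-0.008,-0.004,0.525,0,0,0,0.75],[-0.008,-0.004,0.525,0,0,0,0.75],[-0.008,-0.004,0.525,0,0,0,0],[-0.008,-0.004,0.525,0,0,0,0],[-0.008,-0.004,0.525,0,0,0,0],[-0.008,-0.004,0.525,0,0,0,0],[-0.008,-0.004,0.525,0,0,0,0]]'; python3 -m inch '[[0,0,-0.2,0,0,0,0],[0,0,-0.4,0,0,0,0],[0,0,-0.6,0,0,0,0],[0,0,-0.6,0,0,0,0]]';  python3 -c "
from h import *
plan((460,-485.8,140,-7.8),(460,-485.8,36,-7.8))"
```

```text
clock: 30.08
position: [0.3442, -0.2542, 0.0265]
tool_rot: [3.141, -0.002, -0.214]
force: [-2.3, 1.3, 16.4]
grip_width: 0.0391
finger_force: 48.5
clock: 30.58
position: [0.3448, -0.2547, 0.1483]
tool_rot: [3.14, -0.005, -0.214]
force: [0.0, 0.0, -1.1]
grip_width: 0.0394
finger_force: 52.2
  call [0.404, 0.503, 0.024, 0.001, -0.003, -0.05] rows>=3
  call [0.364, 0.533, 0.021, -0.0, 0.0, 0.0] rows>=3
 -> goal (460, -485.8, 140, -7.8)
  call [0.0, -0.0, 0.52, 0.0, 0.0, 0.0] rows>=2
 -> goal (460, -485.8, 36, -7.8)
```

```bash
python3 -m inch '[[0.13,0.17,0.02,0,0,-0.05,0],[0.27,0.34,0.024,0,0,-0.05,0],[0.404,0.503,0.024,0,0,-0.05,0],[0.404,0.503,0.024,0,0,-0.05,0],[0.404,0.503,0.024,0,0,-0.05,0]]'; python3 -m inch '[[0.12,0.17,0.021,0,0,0,0],[0.24,0.34,0.021,0,0,0,0],[0.364,0.533,0.021,0,0,0,0],[0.364,0.533,0.021,0,0,0,0],[0.364,0.533,0.021,0,0,0,0],[0.364,0.533,0.021,0,0,0,0]]'; python3 -c "
from h import *
plan((460,-485.8,37,-7.8))"
```

```text
clock: 31.2
position: [0.4008, -0.3686, 0.14]
tool_rot: [-3.141, 0.001, -0.135]
force: [-0.1, 0.6, -0.7]
grip_width: 0.0391
finger_force: 52.1
clock: 31.95
position: [0.459, -0.4836, 0.1366]
tool_rot: [-3.141, 0.0, -0.134]
force: [0.2, -0.0, -1.8]
grip_width: 0.0393
finger_force: 52.1
  call [0.007, 0.011, 0.498, -0.0, 0.0, 0.001] rows>=2
 -> goal (460, -485.8, 37, -7.8)
```

```bash
python3 -m inch '[[0.007,0.011,0.2,0,0,0,0],[0.007,0.011,0.4,0,0,0,0],[0.007,0.011,0.48,0,0,0,0],[0.007,0.011,0.495,0,0,0,0],[0.007,0.011,0.495,0,0,0,0],[0.007,0.011,0.495,0,0,0,0.5],[0.007,0.011,0.495,0,0,0,0.6],[0.007,0.011,0.495,0,0,0,0.65],[0.007,0.011,0.495,0,0,0,0.65],[0.007,0.011,0.3,0,0,0,0.65],[0.007,0.011,0,0,0,0,0.65],[0.007,0.011,-0.4,0,0,0,0.65],[0.007,0.011,-0.4,0,0,0,0.65]]';  python3 - <<'E'
from h import *
f=grab('top');W=cloud(f)
for n,b,lo,hi in [('foot a',(195,175,240,225),.038,.05),('foot b',(195,255,255,310),.038,.05),('foot b body',(195,255,255,310),.01,.05),('foot a body',(195,175,240,225),.01,.05)]: seg(W,b,lo,hi,n)
f=grab('scene');W=cloud(f)
for n,b,lo,hi in [('s foot a',(300,335,350,395),.042,.05),('s foot b',(400,275,445,325),.042,.05)]: seg(W,b,lo,hi,n)
plan((480,60,200,30),(596,279,160,30))
E
```

```text
clock: 33.58
position: [0.4612, -0.4881, 0.2209]
tool_rot: [3.138, -0.005, -0.135]
force: [-0.4, -0.3, -1.0]
grip_width: 0.0554
finger_force: 0.0
foot a c [591.9 272.7] size [50.6 37.3] long-axis deg -29.5 z 42.3 n 63
foot b c [358.4 250. ] size [50.6 49.6] long-axis deg -25.5 z 42.2 n 73
foot b body c [358.1 249.3] size [52.1 51.2] long-axis deg 46.2 z 39.8 n 114
foot a body c [595.7 277.9] size [53.  49.7] long-axis deg 9.9 z 39.5 n 121
s foot a c [600.9 292.9] size [46.  26.1] long-axis deg -30.5 z 44.1 n 74
s foot b c [362.2 263.7] size [46.8 24.3] long-axis deg -27.3 z 43.6 n 55
  call [-0.091, -0.909, 0.029, 0.002, -0.001, -0.419] rows>=4
  call [0.484, -0.774, 0.031, -0.0, -0.0, 0.0] rows>=3
  call [0.484, -0.774, 0.031, 0.0, -0.0, -0.0] rows>=3
 -> goal (480, 60, 200, 30)
  call [0.525, -0.329, 0.1, 0.0, 0.0, 0.0] rows>=3
  call [0.525, -0.329, 0.1, 0.0, 0.0, 0.0] rows>=3
 -> goal (596, 279, 160, 30)
```

```bash
python3 -m inch '[[-0.091,-0.909,0.029,0,0,-0.419,0.9],[-0.091,-0.909,0.029,0,0,-0.419,0.9],[-0.091,-0.909,0.029,0,0,-0.419,0.9],[-0.091,-0.909,0.029,0,0,-0.419,0.9],[-0.091,-0.909,0.029,0,0,-0.419,0.9]]'; for i in 1 2; do python3 -m inch '[[0.484,-0.774,0.031,0,0,0,0.9],[0.484,-0.774,0.031,0,0,0,0.9],[0.484,-0.774,0.031,0,0,0,0.9],[0.484,-0.774,0.031,0,0,0,0.9]]'; done; python3 -c "
from h import *
plan((596,278.5,160,90))"
```

```text
clock: 34.3
position: [0.4662, -0.3041, 0.2095]
tool_rot: [-3.14, 0.001, 0.523]
force: [-0.3, -0.8, -0.2]
grip_width: 0.0768
finger_force: 0.0
clock: 34.8
position: [0.4732, -0.1186, 0.2038]
tool_rot: [-3.14, 0.0, 0.525]
force: [0.1, -1.5, 0.3]
grip_width: 0.0767
finger_force: 0.0
clock: 35.3
position: [0.4797, 0.0636, 0.1976]
tool_rot: [-3.14, 0.0, 0.525]
force: [-0.3, -1.6, -0.3]
grip_width: 0.0769
finger_force: 0.0
  call [0.521, -0.319, 0.094, -0.001, -0.001, -0.666] rows>=6
  call [0.537, 0.291, 0.094, 0.0, 0.0, 0.0] rows>=2
 -> goal (596, 278.5, 160, 90)
```

```bash
python3 -m inch '[[0.521,-0.319,0.094,0,0,-0.666,0.9],[0.521,-0.319,0.094,0,0,-0.666,0.9],[0.521,-0.319,0.094,0,0,-0.666,0.9],[0.521,-0.319,0.094,0,0,-0.666,0.9],[0.521,-0.319,0.094,0,0,-0.666,0.9],[0.521,-0.319,0.094,0,0,-0.666,0.9],[0.521,-0.319,0.094,0,0,-0.666,0.9]]'; python3 -m inch '[[0.537,0.291,0.094,0,0,0,0.9],[0.537,0.291,0.094,0,0,0,0.9],[0.537,0.291,0.094,0,0,0,0.9],[0.537,0.291,0.094,0,0,0,0.9],[0.537,0.291,0.094,0,0,0,0.9]]'; python3 -c "
from h import *
W=cloud(grab('scene'))
seg(W,(290,325,360,400),.042,.05,'s foot a')
plan((596,278.5,25,90))"
```

```text
clock: 36.17
position: [0.5386, 0.1658, 0.1786]
tool_rot: [-3.14, 0.0, 1.564]
force: [0.4, -0.6, 0.4]
grip_width: 0.0769
finger_force: 0.0
clock: 36.8
position: [0.5967, 0.2734, 0.1609]
tool_rot: [3.141, 0.001, 1.566]
force: [-0.3, -0.9, -0.3]
grip_width: 0.0769
finger_force: 0.0
s foot a c [600.2 290.9] size [46.3 26.5] long-axis deg -32.9 z 43.6 n 83
  call [0.025, -0.004, 0.68, 0.0, 0.0, -0.003] rows>=3
 -> goal (596, 278.5, 25, 90)
```

```bash
python3 -m inch '[[0.025,-0.004,0,0,0,0,0.9],[0.025,-0.004,0.25,0,0,0,0.9],[0.025,-0.004,0.45,0,0,0,0.9],[0.025,-0.004,0.6,0,0,0,0.9],[0.025,-0.004,0.68,0,0,0,0.9],[0.025,-0.004,0.68,0,0,0,0.9],[0.025,-0.004,0.68,0,0,0,0],[0.025,-0.004,0.68,0,0,0,0],[0.025,-0.004,0.68,0,0,0,0],[0.025,-0.004,0.68,0,0,0,0],[0.025,-0.004,0.68,0,0,0,0]]' 40; python3 -m inch '[[0,0,-0.2,0,0,0,0],[0,0,-0.4,0,0,0,0],[0,0,-0.6,0,0,0,0],[0,0,-0.6,0,0,0,0]]';  python3 -c "
from h import *
plan((465.3,479,140,90),(465.3,479,33,90))"
```

```text
clock: 38.22
position: [0.5963, 0.2805, 0.0263]
tool_rot: [3.14, -0.001, 1.569]
force: [-0.7, -0.5, 4.9]
grip_width: 0.052
finger_force: 42.0
clock: 38.72
position: [0.5971, 0.2809, 0.1488]
tool_rot: [3.136, -0.003, 1.569]
force: [-0.4, 0.7, -1.4]
grip_width: 0.0519
finger_force: 42.7
  call [0.989, -0.661, 0.043, 0.003, -0.002, -0.001] rows>=4
 -> goal (465.3, 479, 140, 90)
  call [0.0, -0.0, 0.535, -0.0, 0.0, 0.0] rows>=2
 -> goal (465.3, 479, 33, 90)
```

```bash
python3 -m inch '[[0.2,-0.15,0.01,0,0,0,0],[0.4,-0.3,0.02,0,0,0,0],[0.6,-0.45,0.03,0,0,0,0],[0.8,-0.6,0.043,0,0,0,0],[0.989,-0.661,0.043,0,0,0,0],[0.989,-0.661,0.043,0,0,0,0],[0.989,-0.661,0.043,0,0,0,0]]'; python3 -c "
from h import *
plan((465.3,479,34,90))"
```

```text
clock: 39.6
position: [0.464, 0.4774, 0.1358]
tool_rot: [3.142, 0.001, 1.569]
force: [-0.1, -1.7, -1.4]
grip_width: 0.0523
finger_force: 42.6
  call [0.008, 0.007, 0.509, 0.0, 0.001, -0.001] rows>=2
 -> goal (465.3, 479, 34, 90)
```

```bash
python3 -m inch '[[0.008,0.007,0.2,0,0,0,0],[0.008,0.007,0.4,0,0,0,0],[0.008,0.007,0.49,0,0,0,0],[0.008,0.007,0.51,0,0,0,0],[0.008,0.007,0.51,0,0,0,0],[0.008,0.007,0.51,0,0,0,0],[0.008,0.007,0.51,0,0,0,0.7],[0.008,0.007,0.51,0,0,0,0.8],[0.008,0.007,0.51,0,0,0,0.8],[0.008,0.007,0.51,0,0,0,0.8],[0.008,0.007,0.3,0,0,0,0.8],[0.008,0.007,0,0,0,0,0.8],[0.008,0.007,0,0,0,0,0.8]]';  python3 - <<'E'
from h import *
f=grab('top');W=cloud(f)
seg(W,(195,255,255,310),.01,.05,'foot b')
f=grab('scene');W=cloud(f);save(f['img'],'s4.png')
seg(W,(400,275,445,325),.042,.05,'s foot b')
plan((358.2,249.7,130,90))
E
```

```text
clock: 41.22
position: [0.4663, 0.4814, 0.1408]
tool_rot: [3.137, -0.005, 1.569]
force: [0.1, 0.0, -0.7]
grip_width: 0.0683
finger_force: 0.0
foot b none
s foot b c [362.9 259.5] size [46.  30.8] long-axis deg -42.2 z 43.7 n 66
  call [-0.575, -0.267, 0.016, 0.001, -0.0, -0.001] rows>=3
  call [-0.575, -0.268, 0.016, 0.0, 0.0, 0.0] rows>=3
 -> goal (358.2, 249.7, 130, 90)
```

View pics/s4.png

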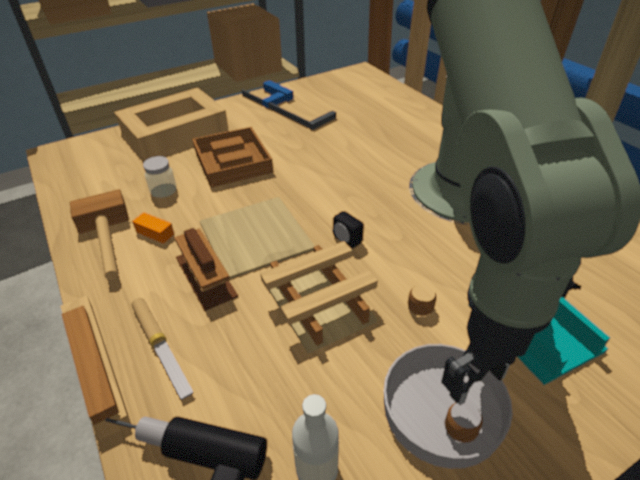

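The first foot is in the pan at (463,422) and both blocks are in the box. The second foot at (422,300) hasn't moved.

```bash
for i in 1 2; do python3 -m inch '[[-0.575,-0.267,0.016,0,0,0,0.9],[-0.575,-0.267,0.016,0,0,0,0.9],[-0.575,-0.267,0.016,0,0,0,0.9],[-0.575,-0.267,0.016,0,0,0,0.9]]'; done; python3 -c "
from h import *
W=cloud(grab('scene'))
seg(W,(390,265,455,335),.042,.05,'s foot b')
plan((358.2,249.7,25,90))"
```

```text
clock: 41.82
position: [0.4117, 0.3648, 0.1325]
tool_rot: [-3.141, 0.0, 1.569]
force: [-0.1, 1.0, -0.4]
grip_width: 0.077
finger_force: 0.0
clock: 42.32
position: [0.3586, 0.2511, 0.1297]
tool_rot: [3.141, -0.001, 1.57]
force: [-1.1, 0.9, -0.0]
grip_width: 0.077
finger_force: 0.0
s foot b c [365.5 263. ] size [45.4 20.8] long-axis deg -41.0 z 43.8 n 53
  call [-0.009, -0.002, 0.524, 0.0, -0.001, -0.001] rows>=2
 -> goal (358.2, 249.7, 25, 90)
```

```bash
python3 -m inch '[[-0.005,-0.002,0,0,0,0,0.9],[-0.005,-0.002,0.2,0,0,0,0.9],[-0.005,-0.002,0.4,0,0,0,0.9],[-0.005,-0.002,0.525,0,0,0,0.9],[-0.005,-0.002,0.525,0,0,0,0.9],[-0.005,-0.002,0.525,0,0,0,0],[-0.005,-0.002,0.525,0,0,0,0],[-0.005,-0.002,0.525,0,0,0,0],[-0.005,-0.002,0.525,0,0,0,0],[-0.005,-0.002,0.525,0,0,0,0]]' 40; python3 -m inch '[[0,0,-0.2,0,0,0,0],[0,0,-0.4,0,0,0,0],[0,0,-0.6,0,0,0,0],[0,0,-0.6,0,0,0,0]]';  python3 -c "
from h import *
plan((465.3,398,140,90),(465.3,398,34,90))"
```

```text
clock: 43.62
position: [0.3581, 0.2493, 0.0258]
tool_rot: [3.14, -0.001, 1.569]
force: [-2.9, 0.7, 9.0]
grip_width: 0.0524
finger_force: 42.0
clock: 44.12
position: [0.3589, 0.2493, 0.1476]
tool_rot: [3.137, -0.002, 1.568]
force: [-0.2, 0.1, -1.5]
grip_width: 0.0523
finger_force: 43.2
  call [0.745, 0.53, 0.042, 0.003, -0.002, -0.002] rows>=3
 -> goal (465.3, 398, 140, 90)
  call [0.0, 0.0, 0.53, -0.0, 0.0, -0.0] rows>=2
 -> goal (465.3, 398, 34, 90)
```

```bash
python3 -m inch '[[0.2,0.14,0.02,0,0,0,0],[0.4,0.28,0.03,0,0,0,0],[0.6,0.42,0.04,0,0,0,0],[0.745,0.53,0.042,0,0,0,0],[0.745,0.53,0.042,0,0,0,0],[0.745,0.53,0.042,0,0,0,0],[0.745,0.53,0.042,0,0,0,0]]'; python3 -c "
from h import *
plan((465.3,398,34,90))"
```

```text
clock: 45.0
position: [0.4636, 0.3968, 0.1363]
tool_rot: [3.142, 0.001, 1.569]
force: [0.1, 0.6, -1.4]
grip_width: 0.052
finger_force: 43.1
  call [0.006, 0.009, 0.512, 0.0, 0.0, -0.001] rows>=2
 -> goal (465.3, 398, 34, 90)
```

```bash
python3 -m inch '[[0.006,0.009,0.2,0,0,0,0],[0.006,0.009,0.4,0,0,0,0],[0.006,0.009,0.49,0,0,0,0],[0.006,0.009,0.51,0,0,0,0],[0.006,0.009,0.51,0,0,0,0],[0.006,0.009,0.51,0,0,0,0],[0.006,0.009,0.51,0,0,0,0.7],[0.006,0.009,0.51,0,0,0,0.8],[0.006,0.009,0.51,0,0,0,0.8],[0.006,0.009,0.51,0,0,0,0.8],[0.006,0.009,0.3,0,0,0,0.8],[0.006,0.009,0,0,0,0,0.8],[0.006,0.009,-0.4,0,0,0,0.8],[0.006,0.009,-0.4,0,0,0,0.8]]'; for i in 1 2; do python3 -m inch '[[-0.9,-0.1,0,0,0,0,0.8],[-0.9,-0.1,0,0,0,0,0.8],[-0.9,-0.1,0,0,0,0,0.8],[-0.9,-0.1,0,0,0,0,0.8],[-0.9,-0.1,0,0,0,0,0.8]]'; done;  python3 - <<'E'
from h import *
f=grab('top');W=cloud(f);a=f['img']
for n,b,lo,hi in [('railA',(230,170,275,270),.07,.09),('railB',(275,170,320,270),.07,.09),('float',(280,130,400,205),.056,.07),('jar',(445,152,490,192),.075,.095),('tape',(295,265,335,295),.05,.07),('glue',(140,135,192,182),.02,.2),('box contents',(435,215,515,285),.035,.0435)]: seg(W,b,lo,hi,n)
f=grab('scene');save(np.hstack([cv2.resize(a,(400,300)),cv2.resize(f['img'],(400,300))]),'end.png')
E
```

```text
clock: 46.75
position: [0.4663, 0.3998, 0.2202]
tool_rot: [3.138, -0.003, 1.569]
force: [0.8, -0.0, -1.1]
grip_width: 0.068
finger_force: 0.0
clock: 47.38
position: [0.4454, 0.2191, 0.2162]
tool_rot: [-3.142, -0.0, 1.569]
force: [0.5, 0.6, -0.5]
grip_width: 0.0683
finger_force: 0.0
clock: 48.0
position: [0.4255, 0.0402, 0.2163]
tool_rot: [3.141, -0.001, 1.571]
force: [-0.9, 0.4, 0.1]
grip_width: 0.0684
finger_force: 0.0
railA c [525.3 181.8] size [189.3  33.2] long-axis deg -2.4 z 77.4 n 822
railB c [568.8  84.2] size [92.9 32. ] long-axis deg -2.6 z 77.5 n 359
float c [693.6 -55.6] size [169.   60.2] long-axis deg -89.0 z 64.5 n 782
jar c [ 677.2 -416.7] size [63.2 60.9] long-axis deg -85.2 z 85.4 n 418
tape none
glue c [690.4 412.6] size [62.6 58.1] long-axis deg -58.3 z 125.7 n 765
box contents c [ 458.5 -486.7] size [85. 41.] long-axis deg -8.1 z 41.6 n 180
```

View pics/end.png

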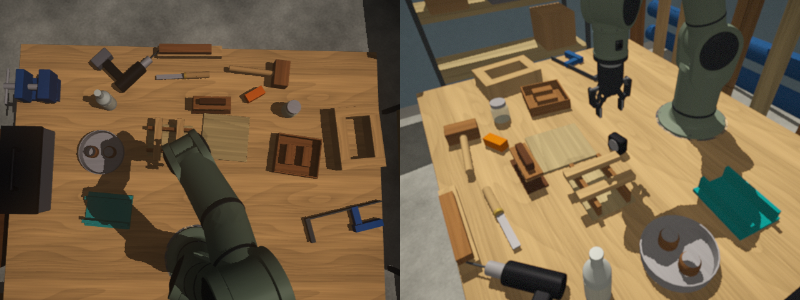

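The final picture shows everything in place: both feet in the pan at left (92,152) and (108,150), both blocks in the box at (295,153), two rails on the rack, and the float on the ledge at (208,103). The tape measure, bottle and jar are where they stood.

```bash
python3 -c "
from workcell import bot
print(bot.job_done())"
```

```text
the job is handed in; nothing more can be done
None
```

The job is handed in at about 48 s of the 208 s allowed; no verdict came back, but the last camera check showed the float on the ledge, both rails apart on the rack, both feet in the pan, both blocks in the box, and the tape, glue and jar where they stood.

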